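Arm the X-ray control box: isolator on, key in, hold turned

ROBOT

A 6-joint arm with a two-finger parallel gripper is mounted at the origin on the work surface. World frame = base frame: x ahead of the robot, y to its left, z up, the work surface at z = 0. Lengths are in m, angles in rad, forces in N, time in s.
With the tool pointing down it reaches from about 0.35 to 0.875 m from the base axis. Payload 4.2 kg.
Tool frame: the origin (TCP) lies at the very end of the fingers, on their centre line; the grasp point (between the pads) lies 19 mm behind it; z points along the fingers, y is the line along which they close (so a half turn about z gives the same grasp; the last joint's range is limited). The gripper opens to 87 mm and grips with 3 to 60 N. Pads are 19 mm wide; open, the fingers measure 117 mm over their backs; the gripper's body (75 mm by 190 mm) begins 51 mm behind the grasp point.
Start: joints at [-1.083, 0.385, 0.008, 0, -1.194, -0.259], TCP at [0.142, -0.609, 0.223] pointing down, gripper open.
Joint ranges: [-3.14, 3.14], [-1.21, 2.06], [-1.07, 1.41], [-3.16, 2.05], [-2.99, -0.16], [-3.1, 3.1]. Speed limits (rad/s): [2.79, 2.79, 3.14, 3.14, 3.14, 3.14].

INTERFACE

Orientations are given as a 3x3 rotation matrix whose columns are the frame's x, y, z axes.
In Python, from station import bot, viewer gives the robot as it stands. Calls block until the motion is done:
- bot.movep(position, orientation): joint-space move of the TCP to a pose.
- bot.movel(position, rot=None, velocity=0.15, max_force=None): straight line of the TCP; rot=None keeps the orientation; velocity is the mean speed in m/s. With max_force (N) it stops when the force on the tool has changed by that much, and returns True; else False.
- bot.movej(angles): joint-space move.
- bot.move_gripper(opening, f_grip=None): opening from 0.0 (shut) to 1.0 (fully open); f_grip is the grip in N (None keeps the last); returns when the fingers have stopped.
- bot.dwell(seconds).
- bot.inverse_kinematics(position, orientation): joint angles nearest the present ones, or None.
- bot.sense(): the state.
- viewer.capture(name): name is "scene" or "top" or "wrist"; returns a dict with "pixels" (480x640x3 uint8, red, green, blue), "fx", "fy", "cx", "cy" (pixels), "R" (3x3) and "t" (3): a world point X has camera coordinates R X + t. Camera axes: x right, y down, z forward; pixel columns grow to the right and rows downward; lengths in m; the calibration is good to about 2 mm. A picture is of the moment at which its call begins. There is no depth.
A pose or a line that the arm cannot do raises bot.MotionError and nothing moves.
- bot.job_done(): hands the job in; it is judged then, once.
The state is a dict: "t": time; "joints": joint angles; "qvel": joint speeds; "joint_torque": joint torques, N m; "ee_pos": TCP position; "tcp_rot": TCP orientation; "contact_force": force on the tool from outside, world axes, zero at the start; "torque": the same for the moment, N m; "gripper_width": opening from 0.0 (shut) to 1.0 (fully open); "finger_force": force on a finger pad.
Only numpy, scipy, OpenCV 4.12 (cv2) and the standard library are available. Lean on these libraries where they do the work, as an engineer would, in place of code of your own. Each camera call takes 0.05 s, during which the arm holds its last target. There are 200 camera calls.

TASK

Switch on the X-ray control box and hold it armed: first turn its black rotary isolator handle a quarter turn clockwise (seen from above) until it clicks over to on. Then take the key with the rectangular bow from the two-key rack (leave the round-bowed spare where it is), push it straight down fully home into the keyhole of the square lock turret, easing and wiggling it past the sticky pins, and turn it a quarter turn clockwise to its stop. The lock springs back when let go, so finish while still gripping the key and holding it turned; do not knock over or push about the other things on the table.

Things in the scene. Friction and masses are not known exactly. Their poses are not given: they have to be found in the camera images.
- console: white control box, 170 (x) x 290 (y) x 45 mm high, fixed to the table; origin under its centre, z up. On its top stand the isolator handle (at y = -68 mm from the origin) and the key-lock turret (at y = +68 mm).
- isolator_grip (a point): on the isolator's vertical turning axis, 81 mm above the table, inside the black handle bar: 64 long, 12 thick, top at 93 mm above the table, on a round boss of 27 mm radius whose top is at 57 mm. The point's x axis runs along the bar and turns with it. At off the bar lies along the console's x.
- isolator (a joint): isolator angle in rad: 0 off, 1.57 on (bar along the console's y axis), growing clockwise seen from above, with end stops at both. A spring detent (about 0.2 N m at most, with the hump at mid-travel) pulls it to the nearer of off and on.
- lock_mouth (a point): centre of the keyhole in the top face of the square lock turret (48 x 48 mm), 90 mm above the table; axes as the console's. A straight-down slot 8 (x) x 20.5 (y) mm with a 3 mm bevelled lead-in (14 x 26.5 mm at the face). From 6 mm below the face on, the turning plug with its slot 6.4 x 18.5 mm. Sticky sprung pins at the slot's narrow ends, 12 and 17 mm down, resist with 5 to 15 N.
- lock_plug (a joint): angle of the lock's plug in rad: 0 unturned (slot's long side along the console's y), growing clockwise seen from above to the stop at 1.57. A spring returns it to 0; holding it at the stop takes about 0.14 N m. The key can turn only when fully home, and has up to about 0.1 rad of play in the plug.
- key: the key to use, upright, about 70 g; origin on its axis at the underside of its round steel collar (30 mm diameter, 5 mm thick), z up. Above: black rectangular bow 10 (x) x 34 (y) mm, up to 47 mm above the origin. Same after a half turn. Starts in either well of the rack, collar resting on the rack's top. Fully home, the collar rests on the turret's face: origin at lock_mouth.
- spare_key: the spare, not to be used: same collar, neck and blade, but with a round disc bow (33 mm diameter, 10 mm thick), reaching 47 mm above its origin; in the rack's other well.
- rack: white block 70 (x) x 150 (y) x 44 mm high, fixed to the table; origin under its centre. In its top two slotted wells 10 (x) x 22 (y) mm, 36 mm deep, at y = -36 and +36 mm, a key standing in each with its axes along the rack's.
- bottle: green plastic bottle, 56 mm diameter, 130 mm high; origin under its centre; a bystander.
- gauze_box: cardboard box 80 x 120 x 55 mm high; origin under its centre; a bystander.
- pill_tin: metal tin 52 mm diameter, 30 mm high; origin under its centre; a bystander.
- bowl: steel bowl 96 mm diameter, 35 mm high; origin under its centre; a bystander.
- jar: amber glass jar 68 mm diameter, 95 mm high; origin under its centre; a bystander.
- scrub_brush: white scrub brush 90 x 40 x 36 mm high; origin under its centre; a bystander.
- key_tip (a point): lower end of that key's blade, 30 mm below its origin. Below the collar comes a round neck of 5 mm diameter, 8 mm long, then the steel blade 5 (x) x 16 (y) mm; its last 10 mm taper to 2.4 x 5 mm at this point.
Mind the look-alikes: they are no part of the job. What is shaped like the key but blue, pink or purple is not meant.

How it is judged:
On the way, in this order (a step that is already met when the one before it is completed fails the run):
1. the isolator is turned on (value of joint isolator above 1.4 rad), for 0.2 s.
2. the key is fully home in the lock, not yet turned (z of key in the frame of lock_mouth below 0.003 m and horizontal distance between key and lock_mouth below 0.005 m and value of joint lock_plug below 0.3 rad), for 0.05 s.
3. the key is turned a quarter (value of joint lock_plug above 1.4 rad and z of key in the frame of lock_mouth below 0.004 m), for 0.3 s.
At the end, for the whole second after the job is handed in: Isolator on (past 1.4 rad), lock plug held turned past 1.4 rad by the key, the key home (origin within 6 mm of lock_mouth, upright within 0.15 rad) and still gripped by the fingers (over 1.5 N), through the last second; spare key within 20 mm of its start (value of joint each of isolator, lock_plug above 1.4 rad and distance between key and lock_mouth below 0.006 m and angle between key's own z axis and vertical below 0.15 rad and contact force between the fingers and key above 1.5 N and distance of spare_key from where it was at the start of the episode below 0.02 m); the arm keeps its last pose, push and grip.
It fails at once if the spare key is taken or knocked away (distance of spare_key from where it was at the start of the episode above 0.03 m).
It fails at once if a bystander is pushed or knocked over (distance of any of bottle, jar, gauze_box, pill_tin, bowl, scrub_brush from where it was at the start of the episode above 0.04 m or angle between any of bottle, jar's own z axis and vertical above 0.6 rad).
It also fails if it takes over 72 s, if anything falls off the work surface, if the arm or the gripper's body presses on something with over 40 N, if the wrist force passes 120 N, or if a joint passes its speed limit or range.

## Working session

There is one attempt and no reset: what is moved stays moved. The work goes in short steps, each a Python script; the robot and the scene stay as the last script left them, time stands still between calls to the robot, and variables do not carry over. Pictures are saved under pics/ and viewed, at most 10 in all, crops included, and the job is handed in when it is done.

```bash
mkdir -p pics; python3 - <<'E'
from station import bot, viewer
import cv2,json
for n in ("scene","top"):
    c=viewer.capture(n); cv2.imwrite(f"pics/{n}0.png",c["pixels"][:,:,::-1])
    print(n,c["fx"],c["cx"],c["cy"],c["R"],c["t"])
E
```

```text
scene 490.564164373763 319.33022367007044 242.40989339091962 [[-3.23589005e-01  9.46197312e-01 -8.96470300e-04]
 [ 7.56103958e-01  2.58009345e-01 -6.01446575e-01]
 [-5.68855835e-01 -1.95299323e-01 -7.98912519e-01]] [ 0.1713089  -0.3635612   1.54755699]
top 476.60021807463966 312.50287893152466 233.93465657436252 [[ 0.01276428 -0.99982257 -0.01385265]
 [-0.99677813 -0.01162586 -0.07936117]
 [ 0.07918604  0.01482101 -0.99674967]] [0.03364308 0.55494883 1.41670002]
```

View pics/top0.png

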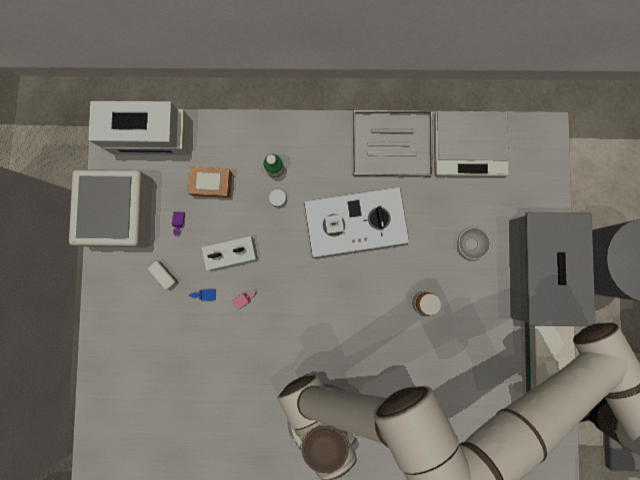

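View pics/scene0.png

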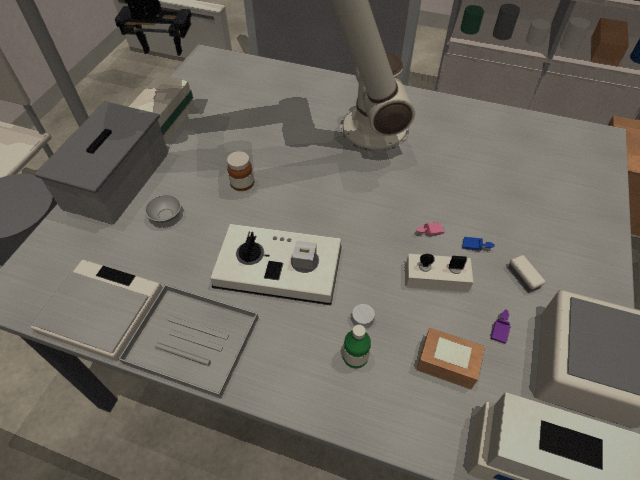

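The top view shows the console at (357,222), its isolator at (379,217) and its turret at (333,224). The rack is at (229,253), with keys at (215,256) and (238,249). In the scene view the keys are at (427,262), which looks round, and (457,264), which looks rectangular. The blue (203,295), pink (244,298) and purple (178,222) look-alikes are lying on the table and aren't meant.

```bash
cat > h.py <<'E'
from station import bot, viewer
import cv2, numpy as np
def ray(c,uv,z):
    d=c["R"].T@np.array([(uv[0]-c["cx"])/c["fx"],(uv[1]-c["cy"])/c["fy"],1.]); o=-c["R"].T@c["t"]
    return o+d*(z-o[2])/d[2]
def proj(c,X):
    p=c["R"]@np.array(X)+c["t"]; return np.array([c["fx"]*p[0]/p[2]+c["cx"],c["fy"]*p[1]/p[2]+c["cy"]])
def down(yaw):  # tool z down, tool y (closing line) at angle yaw in world
    y=np.array([np.cos(yaw),np.sin(yaw),0]); z=np.array([0,0,-1.]); return np.column_stack([np.cross(y,z),y,z])
def rectfit(c,roi,z,thr=190):
    u0,v0,u1,v1=roi; m=np.zeros((480,640),np.uint8)
    g=c["pixels"].min(2); m[v0:v1,u0:u1]=(g[v0:v1,u0:u1]>thr)*255
    ct=max(cv2.findContours(m,cv2.RETR_EXTERNAL,cv2.CHAIN_APPROX_NONE)[0],key=cv2.contourArea)
    P=np.array([ray(c,p[0],z)[:2] for p in ct])
    (x,y),(w,h),a=cv2.minAreaRect((P*1000).astype(np.float32))
    b=a if h>w else a-90   # angle of short (x) side
    return np.array([x,y])/1000,(w,h),(b+90)%180-90
E
python3 - <<'E'
from h import *
c=viewer.capture("top"); s=viewer.capture("scene")
for thr in (170,200):
  print(rectfit(c,(295,180,420,265),.045,thr), rectfit(c,(195,230,262,275),.044,thr))
img=np.hstack([cv2.resize(s["pixels"][235:300,395:485],(540,390),interpolation=2)]) 
cv2.imwrite("pics/crop.png",img[:,:,::-1])
E
```

```text
Traceback (most recent call last):
  File "h.py", line 13, in rectfit
    ct=max(cv2.findContours(m,cv2.RETR_EXTERNAL,cv2.CHAIN_APPROX_NONE)[0],key=cv2.contourArea)
ValueError: max() iterable argument is empty
```

```bash
python3 - <<'E'
from h import *
c=viewer.capture("top"); s=viewer.capture("scene")
p=c["pixels"]; print(p.dtype,p[235,350],p[262,350],p[265,230],p[285,230],p[247,225])
img=cv2.resize(s["pixels"][235:300,395:485],(540,390),interpolation=2)
cv2.imwrite("pics/crop.png",img[:,:,::-1])
g=p.min(2)
for roi,z in (((295,180,420,265),.045),((195,230,262,275),.044)):
  t=int(cv2.threshold(g[roi[1]:roi[3],roi[0]:roi[2]].copy(),0,255,cv2.THRESH_OTSU)[0])
  for k in (t,t+10): print(k,rectfit(c,roi,z,k))
E
```

```text
uint8 [170 172 172] [137 133 126] [98 96 88] [138 136 127] [168 171 161]
140 (array([ 0.5921991 , -0.08866417]), (167.75816345214844, 286.9148864746094), 9.269676208496094)
150 (array([ 0.59138202, -0.08869348]), (165.2828826904297, 286.1283874511719), 9.262812614440918)
103 (array([0.49628546, 0.29101694]), (130.91355895996094, 198.49102783203125), 0.7349327802658081)
113 (array([0.49628546, 0.29101694]), (130.91355895996094, 198.49102783203125), 0.7349327802658081)
```

View pics/crop.png

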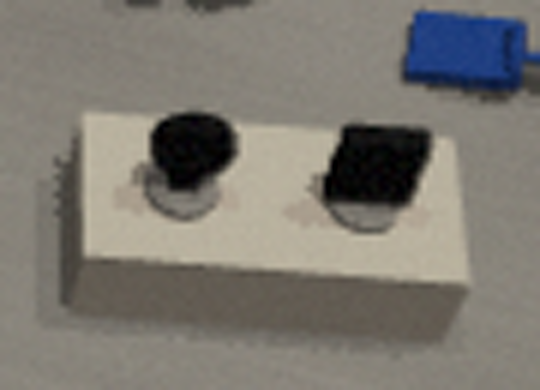

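The crop confirms the target. The right key (457,264) has the rectangular bow and the left one (427,262) has the round disc, so the key to use is in the rack's +y well. Next come the rack fit, reach checks and an approach to the isolator with a close look.

```bash
python3 - <<'E'
from h import *
c=viewer.capture("top")
for k in (148,153): print(rectfit(c,(195,230,262,275),.044,k))
C=np.array([.592,-.0887]);a=np.radians(9.26)
Rm=lambda a:np.array([[np.cos(a),-np.sin(a)],[np.sin(a),np.cos(a)]])
iso=C+Rm(a)@[0,-.068]; lock=C+Rm(a)@[0,.068]; print(iso,lock)
for n,p,y0 in (("iso",iso,a+np.pi/2),("lock",lock,a)):
  for f in (0,np.pi):
    for d in (0,-np.pi/2):
      q=bot.inverse_kinematics([*p,.12],down(y0+f+d)); print(n,f,d,None if q is None else np.round(q,2))
bot.movep([*(iso-[.06,0]),.26],down(a+np.pi/2))
w=viewer.capture("wrist"); cv2.imwrite("pics/w1.png",w["pixels"][:,:,::-1])
print(-w["R"].T@w["t"], bot.sense()["t"],bot.sense()["joints"], proj(w,[*iso,.093]))
E
```

```text
(array([0.49476291, 0.29109476]), (67.54822540283203, 148.811767578125), 13.519570350646973)
(array([0.49455179, 0.29088242]), (67.01494598388672, 147.9154052734375), 13.508381843566895)
[ 0.60294221 -0.15581384] [ 0.58105779 -0.02158616]
iso 0 0 [ 0.01  0.47 -0.13  0.   -0.97 -1.42]
iso 0 -1.5707963267948966 [ 0.01  0.47 -0.13  0.   -0.97 -2.99]
iso 3.141592653589793 0 [ 0.01  0.47 -0.13  0.   -0.97  1.73]
iso 3.141592653589793 -1.5707963267948966 [ 0.01  0.47 -0.13  0.   -0.97  0.16]
lock 0 0 [ 0.24  0.4  -0.24  0.   -0.93  3.06]
lock 0 -1.5707963267948966 [ 0.24  0.4  -0.24  0.   -0.93  1.49]
lock 3.141592653589793 0 [ 0.24  0.4  -0.24  0.   -0.93 -0.08]
lock 3.141592653589793 -1.5707963267948966 [ 0.24  0.4  -0.24  0.   -0.93 -1.65]
[ 0.45923486 -0.17032288  0.42213117] 2.5667 [ 5.90243917e-03  2.57989881e-01 -8.15337802e-02  7.95747185e-05
 -1.23157035e+00 -1.41643809e+00] [307.11495772 284.52668076]
```

View pics/w1.png

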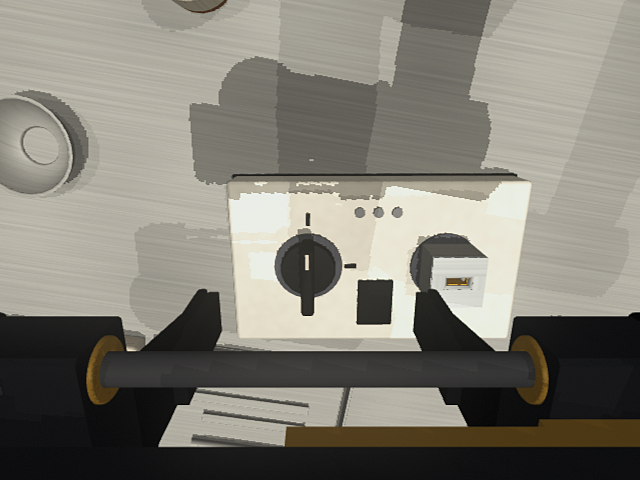

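The wrist view shows the isolator bar at (307,278), against a predicted (307,284), so it agrees to about 3 mm along the bar. The turret keyhole is at (459,282). Now I turn the isolator.

```bash
python3 - <<'E'
from h import *
iso=np.array([.6015,-.1558]);a=np.radians(9.26)
bot.movep([*iso,.16],down(a-np.pi/2))
bot.movel([*iso,.066],max_force=15)
bot.move_gripper(0.0,30); s=bot.sense(); print(s["ee_pos"],s["gripper_width"]*87,s["finger_force"])
q=np.array(s["joints"])
for d in np.linspace(0,-1.62,7)[1:]:
    p=q.copy();p[5]+=d;bot.movej(p)
    s=bot.sense(); print(round(d,2),np.round(s["contact_force"],1),np.round(s["torque"],2),round(s["joints"][5]-q[5],3))
bot.dwell(.2); bot.move_gripper(.6); 
bot.movel([*iso,.2],velocity=.25)
# look straight over the lock
L=np.array([.581,-.0216])
R=down(a+np.pi); bot.movep([*(L-R[:2,1]*0),.24],R)
w=viewer.capture("wrist"); o=-w["R"].T@w["t"]; print(o,w["R"][2],bot.sense()["ee_pos"],proj(w,[*L,.09]),bot.sense()["t"])
cv2.imwrite("pics/w2.png",w["pixels"][:,:,::-1])
E
```

```text
[ 0.60160325 -0.15627884  0.06599306] 11.625620151467322 29.99919818714261
-0.27 [-0.2  1.9  0.5] [0.46 0.22 0.15] -0.267
-0.54 [0.2 5.4 2.6] [1.62 0.22 0.1 ] -0.535
-0.81 [-0.2  7.1  1.4] [ 2.17  0.18 -0.03] -0.805
-1.08 [0.9 9.7 0.3] [ 2.56 -0.07 -0.11] -1.076
-1.35 [2.4 9.  0.1] [ 2.71 -0.38 -0.15] -1.346
-1.62 [ 2.5  8.6 -0.3] [ 2.71 -0.62  0.59] -1.613
[ 0.59417878 -0.10456949  0.40087252] [-0.05231461  0.30114636 -0.95214182] [ 0.58044517 -0.02182693  0.23852341] [315.29041661 223.90194448] 11.8833
```

View pics/w2.png

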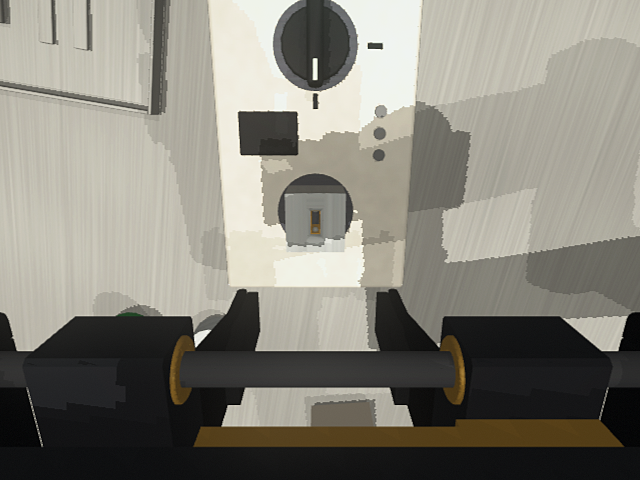

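The bar now lies along the console's y axis, so the isolator is on. The keyhole is at (315,221), against a predicted (315,224). I take one closer measurement of the keyhole, then go to the key.

```bash
python3 - <<'E'
from h import *
a=np.radians(9.26); L=np.array([.581,-.0216]); yc=np.array([-np.sin(a),np.cos(a)])
R=down(a+np.pi)
bot.movel([*(L+.05*yc),.17],velocity=.2)
w=viewer.capture("wrist"); u,v=proj(w,[*L,.09]).astype(int); print(u,v)
im=w["pixels"][v-60:v+60,u-60:u+60]
big=cv2.resize(im,(480,480),interpolation=2)
# rack view
r=np.radians(13.5); K=np.array([.4948,.291])+.036*np.array([-np.sin(r),np.cos(r)]); print(K)
yr=np.array([-np.sin(r),np.cos(r)])
bot.movel([*(L+.05*yc),.24],velocity=.25)
bot.movep([*(K+.04*yr),.20],down(r+np.pi))
x=viewer.capture("wrist"); p,q=proj(x,[*K,.091]).astype(int); print(p,q,bot.sense()["joints"][5],bot.sense()["t"])
np.save("w.npy",w,allow_pickle=True);np.save("x.npy",x,allow_pickle=True)
im2=x["pixels"][max(0,q-90):q+90,p-60:p+60]
big2=cv2.resize(im2,(320,480),interpolation=2)
cv2.imwrite("pics/c3.png",np.hstack([big,big2])[:,:,::-1])
E
```

```text
317 175
[0.48639597 0.32600532]
316 184 -0.6864904880186886 14.325
```

View pics/c3.png

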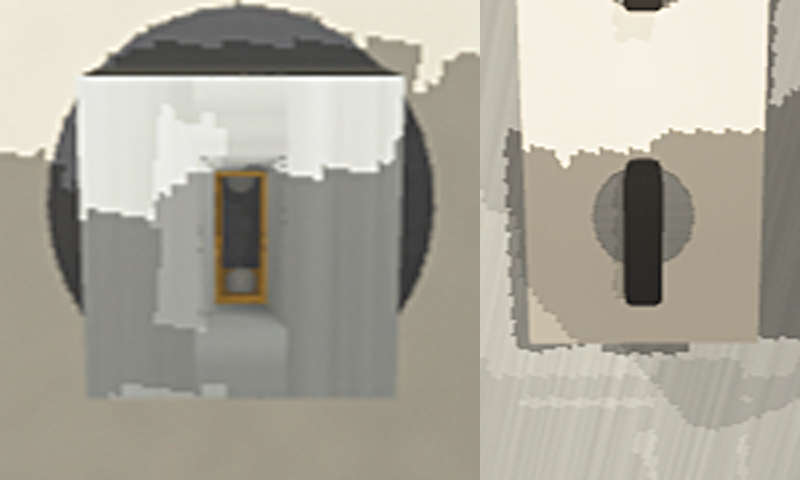

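Left half: the turret face, with the orange-rimmed keyhole centred at about (241,237) in the crop. Right half: the target key's bow at (643,231) over its collar at (643,213), with the spare at the top edge. Now I measure both and grasp the key.

```bash
python3 - <<'E'
from h import *
def fit(c,m,u0,v0,z):
    ct=max(cv2.findContours(m.astype(np.uint8),cv2.RETR_EXTERNAL,cv2.CHAIN_APPROX_NONE)[0],key=cv2.contourArea)
    P=np.array([ray(c,p[0]+[u0,v0],z)[:2] for p in ct])
    (x,y),(w,h),a=cv2.minAreaRect((P*1000).astype(np.float32))
    return np.round([x,y,w,h,((a if h>w else a-90)+90)%180-90],2)
w=np.load("w.npy",allow_pickle=True).item(); x=np.load("x.npy",allow_pickle=True).item()
u,v=317,175; im=w["pixels"][v-30:v+30,u-30:u+30].astype(int)
lk=fit(w,(im[...,0]-im[...,2]>50),u-30,v-30,.0855)
p,q=316,184; im=x["pixels"][q-40:q+40,p-40:p+40]
ky=fit(x,im.max(2)<75,p-40,q-40,.091)
print(lk,ky)
# turret face and console yaw check
im=w["pixels"]; np.save("fit.npy",[lk,ky])
E
```

```text
[581.14 -21.88   7.44  19.52   9.2 ] [486.69 323.74   9.46  35.89  13.09]
```

```bash
python3 - <<'E'
from h import *
K=np.array([.4866,.3248]); r=np.radians(13.3); R=down(r+np.pi)
bot.movel([*K,.12],R,velocity=.2)
print(bot.movel([*K,.053],velocity=.1,max_force=12), bot.sense()["ee_pos"])
bot.move_gripper(0,50); s=bot.sense(); print(s["ee_pos"],s["gripper_width"]*87,s["finger_force"])
bot.movel([*K,.2],velocity=.15)
s=bot.sense(); print(s["ee_pos"],s["gripper_width"]*87,s["finger_force"])
a=np.radians(9.23); L=np.array([.5811,-.0219])
bot.movep([*L,.2],down(a+np.pi)); bot.movel([*L,.142],velocity=.15)
s=bot.sense(); print(s["ee_pos"],s["contact_force"],s["joints"][5],s["t"])
w=viewer.capture("wrist"); k=viewer.capture("scene")
pu,pv=proj(k,[*L,.11]).astype(int)
im=cv2.resize(k["pixels"][pv-45:pv+45,pu-45:pu+45],(400,400),interpolation=2)
cv2.imwrite("pics/c4.png",np.hstack([cv2.resize(w["pixels"][100:340,200:440],(400,400)),im])[:,:,::-1])
E
```

```text
False [0.4870784  0.32541101 0.05372852]
[0.48661621 0.32481112 0.05300499] 9.383568297545395 50.00000067986548
[0.48600595 0.32434395 0.19882935] 9.885176106893098 49.99996539205313
[ 0.58173105 -0.02120597  0.14247932] [-0.31395322 -0.11001112  0.05131839] -0.07971999308825217 19.5417
```

View pics/c4.png

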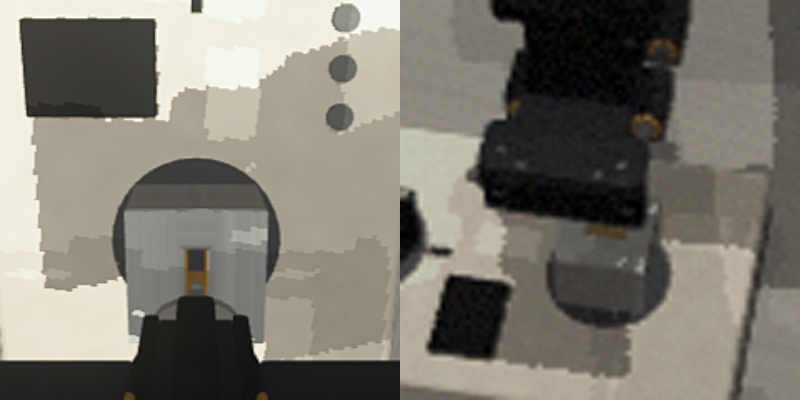

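The key is held with its collar in line with the slot (both at u≈196 in the left crop). Now I insert it with force monitoring.

```bash
cat > ins.py <<'E'
from h import *
import sys
a=np.radians(9.23); R=down(a+np.pi); ex,ey=np.array([np.cos(a),np.sin(a)]),np.array([-np.sin(a),np.cos(a)])
def st():
    s=bot.sense(); f=np.array(s["contact_force"]); return s,f,np.array([f[:2]@ex,f[:2]@ey])
def insert(P,z,zend,fz=30,n=60,tmax=40):
    for i in range(n):
        z=max(z-.003,zend); bot.movel([*P,z],R,velocity=.05)
        s,f,l=st(); print(i,round(z*1000,1),np.round(np.array(s["ee_pos"])*1000,1),"f",np.round(f,1),"lat",np.round(l,1),np.round(s["torque"],2))
        P=P+np.clip(l*1e-4,-.0006,.0006)@np.array([ex,ey])   # yield to side force
        if f[2]>fz:                          # stuck: back off a little and wiggle
            for d in (.02,-.02,0):
                bot.movel([*P,z],R@cv2.Rodrigues(np.array([0,0,d]))[0],velocity=.05)
            s,f,l=st(); print("  wiggled",np.round(f,1))
            if f[2]>fz: z+=.003
        if z<=zend or s["t"]>tmax: break
    return P,z
E
python3 - <<'E'
from ins import *
P,z=insert(np.array([.5811,-.0219]),.142,.0985,n=16)
print(P,z,bot.sense()["t"])
E
```

```text
0 139.0 [581.2 -21.9 139.4] f [ 0.2  0.4 -0.8] lat [0.3 0.3] [-0.01  0.09 -0.01]
1 136.0 [580.9 -21.9 135.8] f [-0.2  0.  -0.2] lat [-0.2  0.1] [ 0.01  0.08 -0.03]
2 133.0 [580.9 -21.9 132.7] f [-0.5 -0.1 -0.9] lat [-0.5 -0.1] [0.03 0.15 0.01]
3 130.0 [580.9 -21.9 129.7] f [ 0.1  0.  -1. ] lat [ 0.1 -0. ] [-0.02  0.09  0.01]
4 127.0 [580.9 -21.9 126.7] f [-0.1 -0.5 -0.8] lat [-0.2 -0.5] [ 0.    0.13 -0.02]
5 124.0 [580.9 -21.9 123.7] f [ 0.8 -0.4 -1.1] lat [ 0.7 -0.5] [ 0.03  0.14 -0.1 ]
6 121.0 [581.  -22.  120.7] f [-0.6 -0.4 -0.9] lat [-0.6 -0.3] [-0.02  0.09 -0.03]
7 118.0 [580.9 -22.1 117.7] f [ 0.1  0.7 -1. ] lat [0.2 0.7] [-0.02  0.14 -0.03]
8 115.0 [581.  -21.9 114.7] f [ 0.2  0.7 -0.9] lat [0.3 0.7] [0.03 0.1  0.02]
9 112.0 [581.4 -22.4 112.2] f [ 1.2 -1.8 -0.4] lat [ 0.9 -1.9] [-0.89 -0.28  0.01]
10 109.0 [581.2 -22.4 108.8] f [ 2.2 -3.6  0.9] lat [ 1.6 -3.9] [-1.07 -0.19 -0.02]
11 106.0 [581.2 -22.3 105.6] f [ 1.2 -2.1 -0.9] lat [ 0.9 -2.2] [-0.77 -0.18 -0.03]
12 103.0 [581.2 -22.3 102.4] f [ 0.9 -1.2 -2.2] lat [ 0.7 -1.3] [-0.26 -0.01  0.04]
13 100.0 [581.8 -22.2  99.3] f [ 0.6  0.3 -2.9] lat [0.7 0.2] [ 0.11 -0.4  -0.01]
14 98.5 [581.9 -22.3  99. ] f [-0.5  1.2  3.2] lat [-0.3  1.3] [ 0.6   0.41 -0.04]
[ 0.5816592  -0.02256728] 0.0985 23.3917
```

```bash
python3 - <<'E'
from ins import *
P=np.array([.5817,-.0226])
print(bot.movel([*P,.094],R,velocity=.02,max_force=12)); bot.dwell(.3)
s,f,l=st(); print(np.round(s["ee_pos"],4),f,l)
w=viewer.capture("wrist")
c=viewer.capture("scene"); pu,pv=proj(c,[*P,.11]).astype(int)
im=cv2.resize(c["pixels"][pv-45:pv+45,pu-45:pu+45],(400,400),interpolation=2)
cv2.imwrite("pics/c5.png",np.hstack([cv2.resize(w["pixels"][140:380,200:440],(400,400)),im])[:,:,::-1])
print(bot.sense()["t"])
E
```

```text
True
[ 0.5819 -0.0223  0.099 ] [-1.45235221  0.44519815  4.94010467] [-1.36213885  0.67238834]
24.0
```

View pics/c5.png

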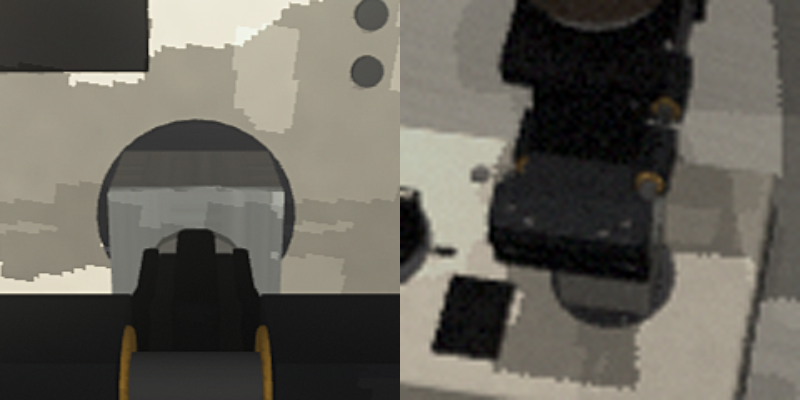

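The key collar now sits on the turret face and the TCP height (0.099) matches fully home. Now I turn it.

```bash
python3 - <<'E'
from ins import *
q=np.array(bot.inverse_kinematics([.5818,-.0224,.0978],R)); q0=q[5]; bot.movej(q)
for d in [0,-.3,-.6,-.9,-1.2,-1.45,-1.57,-1.63,-1.68,-1.72]:
    q[5]=q0+d; bot.movej(q); s,f,l=st()
    print(d,round(s["joints"][5]-q0,3),np.round(np.array(s["ee_pos"])*1000,1),np.round(f,1),np.round(s["torque"],2),round(s["finger_force"],1),round(s["gripper_width"]*87,2))
bot.dwell(.5); s,f,l=st(); print(np.round(f,1),np.round(s["torque"],2),s["joints"][5]-q0,s["t"])
E
```

```text
0 0.0 [581.9 -22.3  99. ] [-2.5  1.4  8.7] [0.53 0.95 0.04] 50.0 9.95
-0.3 -0.3 [581.9 -22.3  99. ] [-3.2  0.4  8.6] [ 0.53  0.89 -0.07] 50.0 9.74
-0.6 -0.6 [581.7 -22.3  99. ] [-3.2  1.8  9.1] [ 0.62  1.05 -0.07] 50.0 9.76
-0.9 -0.9 [581.5 -22.1  99. ] [-3.8  2.2  9.5] [ 0.87  1.17 -0.04] 50.0 9.54
-1.2 -1.2 [581.5 -22.   99. ] [-3.8  2.5  9.7] [0.92 1.17 0.03] 50.0 9.86
-1.45 -1.45 [581.5 -21.9  99. ] [-3.8  3.4  9.4] [1.08 1.23 0.04] 50.0 9.57
-1.57 -1.57 [581.5 -21.8  99. ] [-4.   3.8  9.6] [1.1  1.24 0.12] 50.0 9.74
-1.63 -1.63 [581.5 -21.8  99. ] [-4.6  3.4  9.7] [1.1  1.22 0.06] 50.0 9.75
-1.68 -1.68 [581.5 -21.8  99. ] [-4.4  3.  10.2] [1.22 1.18 0.05] 50.0 9.54
-1.72 -1.719 [581.5 -21.8  99. ] [-4.6  3.1  9.2] [1.18 1.2  0.09] 50.0 9.28
[-3.7  3.   8.8] [1.17 1.22 0.13] -1.7194211044383656 27.9167
```

```bash
python3 - <<'E'
from ins import *
q=np.array(bot.inverse_kinematics([.5818,-.0224,.0978],R)); q0=q[5]
for d in [-1.76,-1.80,-1.84]:
    q[5]=q0+d; bot.movej(q); bot.dwell(.15)
    T=[];[ (bot.dwell(.02),T.append(bot.sense()["torque"][2])) for _ in range(8)]
    s,f,l=st(); print(d,round(np.mean(T),3),round(np.std(T),3),np.round(f,1),round(s["gripper_width"]*87,2))
    if np.mean(T)>.35: break
w=viewer.capture("wrist"); print(s["t"])
cv2.imwrite("pics/c6.png",cv2.resize(w["pixels"][140:380,160:480],(800,600),interpolation=2)[:,:,::-1])
E
```

```text
-1.76 0.335 0.03 [-3.6  4.1  8.9] 9.76
-1.8 0.622 0.022 [-3.6  3.8  8.2] 9.93
28.9833
```

View pics/c6.png

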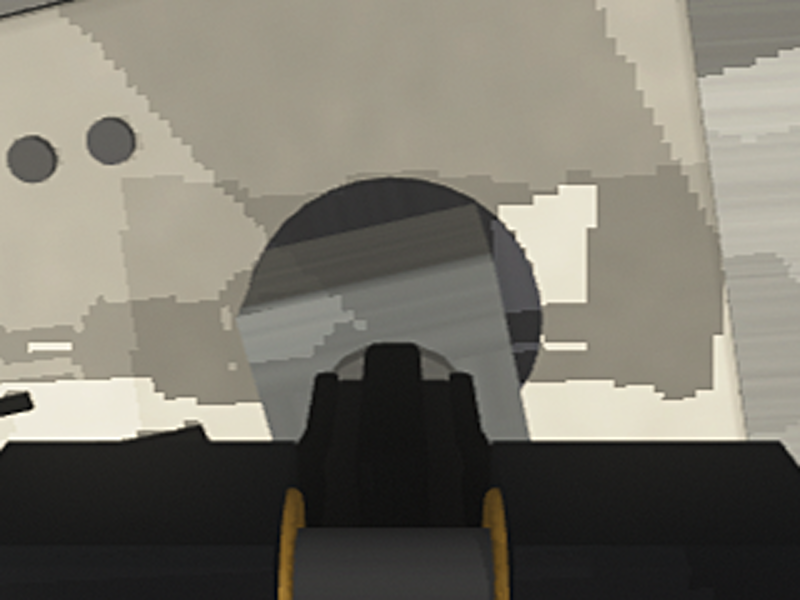

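The torque rises sharply at the stop (0.33 then 0.62 N m). The wrist view shows the bow (at about (392,400)) square in the fingers, the collar seated, and the turret skewed by the extra turn. Handing in.

```bash
python3 -c "
from station import bot
bot.dwell(.3); s=bot.sense(); print(s['ee_pos'],s['torque'],s['finger_force']); print(bot.job_done())"
```

```text
[ 0.5816067  -0.02164877  0.09897708] [1.27465492 1.17049446 0.64346979] 50.24312465451658
the job is handed in; nothing more can be done
None
```

I handed the job in with the isolator turned on and the rectangular-bow key fully home, turned clockwise to its stop and still gripped at about 50 N; no verdict came back.

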